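# Put the drive centre away and close the stayed chest lid

## Task

Put the steel drive centre from the red tray down inside the open plywood chest. Then break the locked folding lid stay by pressing down on its knee, and lower the lid gently, without forcing or slamming it, until it is fully shut; leave the other parts in the tray and do not disturb the things standing around.

Things in the scene. Friction and masses are not known exactly. Their poses are not given: they have to be found in the camera images.
- chest: Open plywood chest fixed to the bench, 240 (its x) by 220 (its y) by 100 mm high, walls and floor 10 mm. Origin: centre of its underside, z up. Lid hinge along x on the rim at y = +110 mm, opening edge at y = -110 mm. The steel folding stay lies in an upright plane just outside the end wall at x = +120 mm.
- lid_hinge (a point): Middle of the hinge axis, on the chest's rim: x = 0, y = +110, z = 100 mm of the chest; axes as the chest's.
- chest_lid (a joint): Lid angle: 0 = propped open at 62 degrees above level, grows when lowered, 1.082 rad = fully shut. Plywood panel 240 by 220 mm, 12 mm thick above the hinge axis, 0.25 to 0.45 kg, soft buffers on the rim. Locked stay: it cannot be lowered. Stay well folded: the stiff joints hold it where it is left; push its outer face down with 2 to 12 N near the free edge (most at first).
- lid_edge (a point): Middle of the free edge of the lid, on its underside, 220 mm from the hinge axis; moves with the lid.
- stay_pivot (a point): Fixed pivot of the stay's lower link, at x = +142, y = -55, z = 94 mm of the chest (x given in the knuckle's mid-plane). The knee swings about it at 77 mm radius. The upper link, as long, runs from the knee to a pin on the lid's end, 70 mm from the hinge.
- stay_knee (a point): Centre of the stay's knee, a round steel knuckle 24 mm in diameter, 28 mm long along the chest's x; at the start x = +142, y = +13, z = 132 mm of the chest. Pressed, it goes down and to +y, 27 degrees off straight down. Gives at about 10 N, yields against 10 to 14 N and stays put. The lid leans over it: come in tilted 30 to 40 degrees from the opening (-y) side, parallel to the lid.
- stay_upper (a joint): Fold of the stay at its knee: 0 = straight, locked slightly over centre; grows as the knee folds, about 0.85 rad after a press of 30 mm, 1.87 with the lid shut. Over 0.4 rad counts as broken; folded less than that the lid is still too stiff to lower.
- tray: Red steel parts tray fixed to the bench, 290 mm (its x) by 130 mm (its y) by 26 mm high, 4 mm walls and floor, two dividers make three compartments in a row along x with centres at x = -96, 0 and +96 mm. Origin: centre of its underside.
- drive_centre: Steel lathe drive centre, the only tall slim part in the tray: round head 32 mm diameter and 14 mm high at the bottom, slightly tapered round shank above it, 18 mm diameter, 62 mm overall; 0.1 to 0.2 kg. It stands on its head in one of the compartments. Origin: centre of its underside, z up its shank.
- collar: Low steel ring, 40 mm outside diameter, 22 mm high, in another compartment; stays there. Origin: centre of its underside.
- clamp_block: Steel block 28 by 44 by 24 mm high, in the remaining compartment; stays there. Origin: centre of its underside.
- beech_blank: Bystander: square beech billet 60 by 160 by 60 mm lying beyond the work. Origin: centre of its underside.
- glue_bottle: Bystander: white bottle, 56 mm diameter, 150 mm tall. Origin: centre of its underside.
- bowl_blank: Bystander: round wooden disc, 110 mm diameter, 45 mm high. Origin: centre of its underside.
Not all that is in view belongs to the job. What is shaped like the drive_centre but blue or green is not meant.

How it is judged:
On the way, in this order (a step that is already met when the one before it is completed fails the run):
1. the drive centre lies in the chest, let go (x of drive_centre in the frame of chest between -0.11 and 0.11 m and y of drive_centre in the frame of chest between -0.1 and 0.1 m and z of drive_centre in the frame of chest below 0.05 m and contact force between the fingers and drive_centre below 0.1 N), for 0.2 s.
2. the stay is broken at its knee (fold over 0.4 rad) while the lid is still up (value of joint stay_upper above 0.4 rad and value of joint chest_lid below 0.8 rad), for 0.1 s.
3. the lid is shut (value of joint chest_lid above 1.057 rad), for 0.2 s.
At the end, for the whole second after the job is handed in: The lid is shut to within 0.025 rad (about 5 mm at its edge) with the stay folded (over 1.2 rad), the drive centre lies at rest inside the chest, and the collar and the block are still in the tray, within 50 mm of where they were (value of joint chest_lid above 1.057 rad and value of joint stay_upper above 1.2 rad and x of drive_centre in the frame of chest between -0.11 and 0.11 m and y of drive_centre in the frame of chest between -0.1 and 0.1 m and z of drive_centre in the frame of chest below 0.05 m and linear speed of drive_centre below 0.05 m/s and distance of each of collar, clamp_block from where it was at the start of the episode below 0.05 m and z of each of collar, clamp_block in the frame of tray below 0.03 m); the robot touches nothing.
It fails at once if the chest, lid or stay is pushed harder than 60 N (forced) (contact force between any of the fingers, the arm and chest above 60 N).
It fails at once if the lid moves faster than 2 rad/s (slammed) (velocity of joint chest_lid above 2 rad/s).
It fails at once if the drive centre is dropped or thrown into the chest (over 0.9 m/s between its walls) (x of drive_centre in the frame of chest between -0.11 and 0.11 m and y of drive_centre in the frame of chest between -0.1 and 0.1 m and z of drive_centre in the frame of chest below 0.09 m and linear speed of drive_centre above 0.9 m/s).
It fails at once if a bystander is moved by more than 30 mm (distance of any of beech_blank, glue_bottle, bowl_blank from where it was at the start of the episode above 0.03 m).
It also fails if it takes over 66 s, if anything falls off the work surface, if the arm or the gripper's body presses on something with over 40 N, if the wrist force passes 120 N, or if a joint passes its speed limit or range.

## Robot

A 6-joint arm with a two-finger parallel gripper is mounted at the origin on the work surface. World frame = base frame: x ahead of the robot, y to its left, z up, the work surface at z = 0. Lengths are in m, angles in rad, forces in N, time in s.
With the tool pointing down it reaches from about 0.375 to 0.975 m from the base axis. Payload 3.8 kg.
Tool frame: the origin (TCP) lies on the centre line of the jaws, within the pads' length; the fingertips stand 8 mm ahead of it and the grasp point (between the pads) lies 11 mm behind it; z points along the fingers, y is the line along which they close (so a half turn about z gives the same grasp; the last joint's range is limited). The gripper opens to 85 mm and grips with 20 to 120 N. Pads are 22 mm wide; open, the fingers measure 114 mm over their backs; the gripper's body (76 mm by 85 mm) begins 54 mm behind the grasp point. The pads swing forward as they close: fully open they stand 13 mm farther back than shut.
Start: joints at [-1.199, 0.264, 1.604, -0, 1.274, -0.037], TCP at [0.268, -0.619, 0.239] pointing down, gripper open.
Joint ranges: [-2.63, 2.63], [-0.94, 2.18], [0.31, 2.57], [-1.31, 4.45], [0, 2.66], [-2.55, 2.55]. Speed limits (rad/s): [2.57, 2.57, 3.14, 3.14, 3.14, 3.14].

## Interface

Orientations are given as a unit quaternion [x, y, z, w].
In Python, from workcell import bot, optics gives the robot as it stands.
- The arm moves only by the tool arm_command, never from a script. Its argument "increments" is a list that holds one entry, the list of rows, each a list of 5 numbers: the shift along the tool's x, y, z in mm, then the turn about the tool's z in degrees, then the opening, from 0 (shut) to 1 (fully open). In form: [[[x, y, z, yaw, hand], ...]]. A call has 1 to 5 rows; each row shifts and turns the commanded pose from where the row before left it, along the tool's axes as they then stand; what a row does not reach is not made up. A row lasts 1/10 s, in which the tool goes at most 50 mm and 8.59 degrees, less where a joint would pass 70% of its speed; a pose out of reach is approached as far as the arm can. A call is refused whole if a number of a shift passes 50 or a number of a turn 8.59, either way. A call with a gripper value outside its range is refused whole. The fingers move at their own pace and stop on an object; the grip force is fixed at half the most. Time passes only in rows, so rows that do not move let the fingers close. It gives the time, the measured TCP pose, the force, the opening and the grip force at its end, in the units of the state.
- bot.state(): the state, without advancing time (a new reading comes with each control period).
- optics.grab_frame(name): name is "scene" or "top"; returns a dict with "pixels" (420x560x3 uint8, blue, green, red), "vertical_fov" (degrees; the focal length in pixels is half the picture's height over the tangent of half this angle, whatever the lens; pixels are square), "cx", "cy" (the principal point, pixels), "xyz" and "orientation" of the camera in the world. Camera axes: x right, y down, z forward; pixel columns grow to the right and rows downward; lengths in m; the calibration is good to about 2 mm. A picture is of the moment at which its call begins. There is no depth.
- bot.job_done(): hands the job in; it is judged then, once.
The state is a dict: "clock": time; "joint_positions": joint angles; "joint_velocities": joint speeds; "effort": joint torques, N m; "ee_pos": TCP position; "tool_rot": TCP orientation; "ft_force": force on the tool from outside, world axes, zero at the start; "moment": the same for the moment, N m; "opening": opening from 0.0 (shut) to 1.0 (fully open); "gripper_force": force on a finger pad.
Only numpy, scipy, OpenCV 4.12 (cv2) and the standard library are available. Lean on these libraries where they do the work, as an engineer would, in place of code of your own. Each camera call takes 0.05 s, during which the arm holds its last target. There are 200 camera calls.

## Working session

There is one attempt and no reset: what is moved stays moved. The work goes in short steps, Python scripts to look and compute and a tool call to move; the robot and the scene stay as the last step left them, time stands still between calls to the robot, and variables do not carry over. Pictures are saved under pics/ and viewed, at most 10 in all, crops included, and the job is handed in when it is done.

Besides the shell and the picture viewer there is one more tool, called by a JSON object that holds its "op" and its "data". arm_command: Moves the arm, as the interface text tells. Its arguments: {"type":"object","properties":{"increments":{"type":"array","items":{"type":"array","items":{"type":"array","items":{"type":"number"}}}}},"required":["increments"]}

```bash
mkdir -p pics; cat > h.py <<'E'
import numpy as np, cv2
from scipy.spatial.transform import Rotation as R
from workcell import bot, optics
def grab(n,save=None):
    f=optics.grab_frame(n); f['pixels']=np.array(f['pixels'],np.uint8)
    if save: cv2.imwrite('pics/'+save,f['pixels'])
    return f
def cam(f):
    fl=210/np.tan(np.radians(f['vertical_fov'])/2)
    return fl,R.from_quat(f['orientation']).as_matrix(),np.array(f['xyz'])
def ray(f,u,v):
    fl,M,p=cam(f); return p, M@np.array([(u-f['cx'])/fl,(v-f['cy'])/fl,1])
def onz(f,u,v,z):
    p,d=ray(f,u,v); return p+d*(z-p[2])/d[2]
def proj(f,P):
    fl,M,p=cam(f); q=(np.atleast_2d(P)-p)@M; return np.c_[q[:,0]/q[:,2]*fl+f['cx'],q[:,1]/q[:,2]*fl+f['cy']]
def tri(f,a,g,b):
    p,d=ray(f,*a);q,e=ray(g,*b); s=np.linalg.lstsq(np.c_[d,-e],q-p,rcond=None)[0]
    A=p+d*s[0];B=q+e*s[1]; return (A+B)/2,np.linalg.norm(A-B)
E
python3 - <<'E'
from h import *
for n in('scene','top'):
    f=grab(n,n+'0.png'); print(n,f['vertical_fov'],f['cx'],f['cy'],f['xyz'],R.from_quat(f['orientation']).as_matrix().round(3).tolist())
s=bot.state();print(s)
E
```

```text
scene 50.987961679719035 278.34656772953576 213.4685049796043 [ 1.46159134 -0.34338862  0.915273  ] [[0.348, 0.559, -0.752], [0.937, -0.204, 0.283], [0.005, -0.804, -0.595]]
top 53.0170122693938 273.42605064793497 216.18925479076518 [0.4347079  0.00428269 1.53005898] [[-0.027, -0.994, 0.109], [-1.0, 0.028, 0.001], [-0.004, -0.109, -0.994]]
{'clock': 0.1, 'joint_positions': array([-1.19888761e+00,  2.64710070e-01,  1.60526603e+00,  1.61368147e-05,
        1.27369591e+00, -3.69114254e-02]), 'joint_velocities': array([ 0.00101547, -0.00184357, -0.00337227, -0.00094185,  0.00030859,
       -0.000174  ]), 'effort': array([ 1.39583885e-04, -5.16706431e+01, -3.68590128e+01, -8.68367948e-06,
        6.26335881e-03, -7.33371166e-06]), 'ee_pos': array([ 0.26808818, -0.61876366,  0.23804933]), 'tool_rot': array([ 9.79180856e-01,  2.02987118e-01, -1.65726826e-04, -1.02641248e-03]), 'ft_force': array([-0.12945392, -0.75824494, -0.91051208]), 'moment': array([ 0.05683198, -0.01019073,  0.00834351]), 'gripper_force': 0.0, 'opening': 0.9969091560303281}
```

View pics/scene0.png

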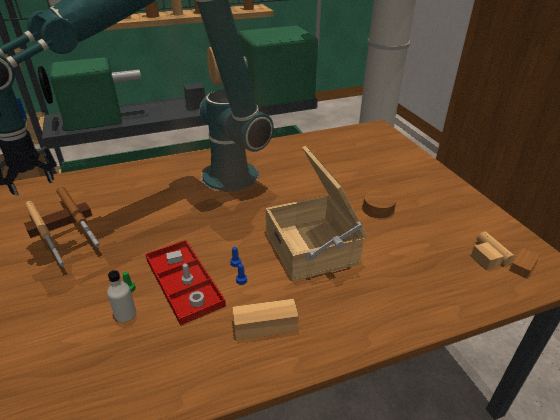

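View pics/top0.png

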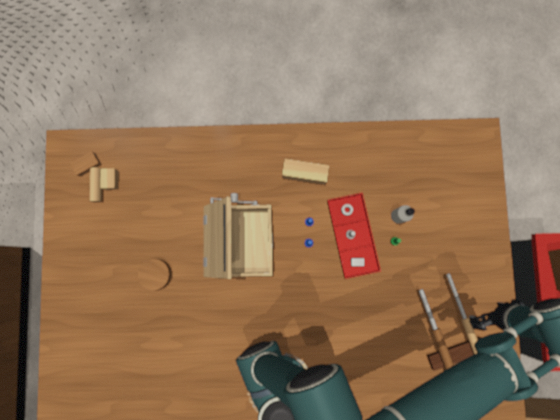

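The scene view shows the chest (about 315,235), the tray (185,280) with the steel part standing in its middle compartment (187,273), and two blue decoys (237,262). The top view shows the tray at (353,236), the steel part at (351,234) and the chest at (240,240). The hinge is on the left (+y world) and the stay is at the upper end (+x).

```bash
python3 - <<'E'
from h import *
f=grab('top');g=grab('scene')
im=f['pixels'].astype(int)
m=((im[...,2]>110)&(im[...,1]<60)&(im[...,0]<60)).astype(np.uint8); m[:,:300]=0;m[:,450:]=0
m=cv2.morphologyEx(m,cv2.MORPH_CLOSE,np.ones((15,15)))
c=max(cv2.findContours(m,0,2)[0],key=cv2.contourArea); r=cv2.minAreaRect(c);b=cv2.boxPoints(r);print(r)
P=np.array([onz(f,*q,.026) for q in b]);print(P.round(4),np.linalg.norm(np.diff(P,axis=0),axis=1),P.mean(0))
a=cv2.resize(f['pixels'][180:290,190:390],None,fx=4,fy=4,interpolation=2)
cv2.imwrite('pics/a.png',a)
cv2.imwrite('pics/b.png',cv2.resize(g['pixels'][140:320,145:375],None,fx=3.3,fy=3.3,interpolation=2))
E
```

```text
((353.17822265625, 235.2178192138672), (79.98616790771484, 36.059852600097656), 77.27564239501953)
[[ 0.652  -0.1886  0.026 ]
 [ 0.6774 -0.3168  0.026 ]
 [ 0.3963 -0.3651  0.026 ]
 [ 0.3719 -0.2394  0.026 ]] [0.13067284 0.28520031 0.12803706] [ 0.52441917 -0.27746167  0.026     ]
```

View pics/a.png

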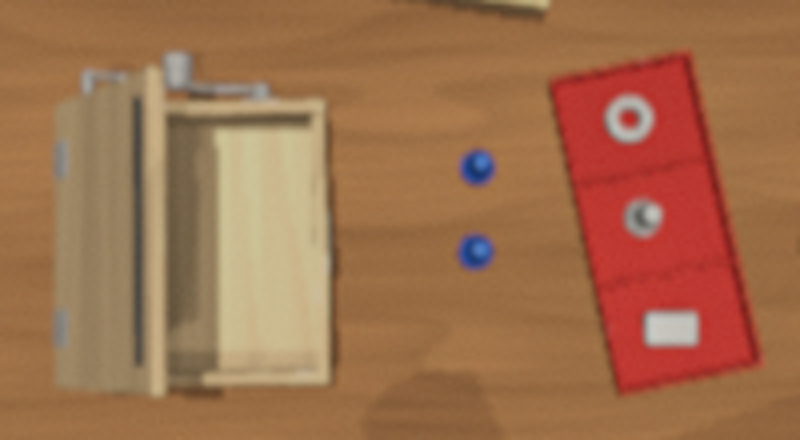

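View pics/b.png

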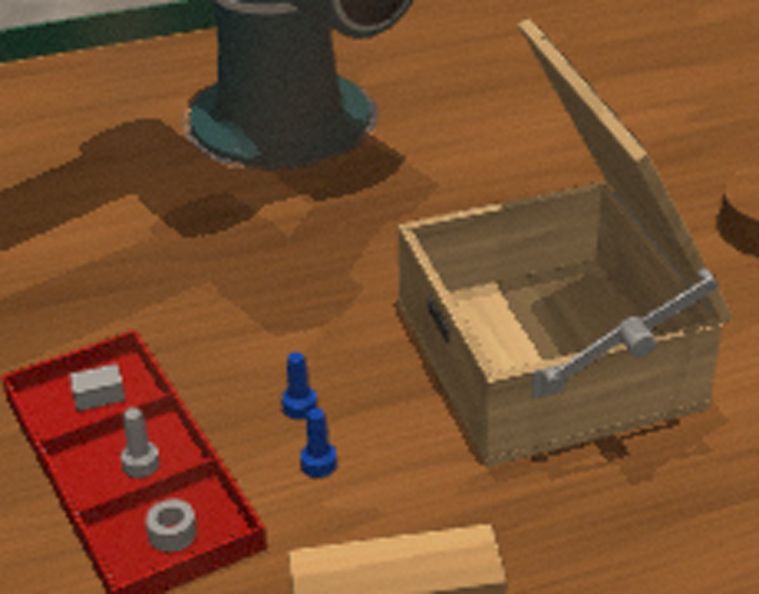

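Crop a shows the chest's front rim from (326,98) to (330,383), the knee at (178,68), the lid's free edge near x=155 and the drive centre's top at (651,214). Crop b shows the knee at (637,335), the drive centre's top at (133,412) and its head at (140,460).

```bash
python3 - <<'E'
from h import *
f=grab('top');g=grab('scene')
A=lambda x,y:((x+.5)/4+190-.5,(y+.5)/4+180-.5)
B=lambda x,y:((x+.5)/3.3+145-.5,(y+.5)/3.3+140-.5)
print('drive top',tri(f,A(651,214),g,B(133,412)), onz(f,*A(651,214),.066))
print('head c',onz(f,*A(641,219),.015),onz(g,*B(140,460),.015))
p=onz(f,*A(326,98),.1);q=onz(f,*A(330,383),.1);print('rim',p,q,np.linalg.norm(p-q))
p2=onz(g,*B(489,381),.1);q2=onz(g,*B(400,228),.1);print('rim scene',p2,q2,np.linalg.norm(p2-q2))
k,e=tri(f,A(178,68),g,B(637,335));print('knee',k,e)
print('pivot',tri(f,A(260,90),g,B(547,381)))
# chest fit
a=(p+p2)/2;b=(q+q2)/2
for P,Q in((p,q),(p2,q2),(a,b)):
    X=(P-Q)[:2];X/=np.linalg.norm(X);Y=np.array([-X[1],X[0]]);o=((P+Q)/2)[:2]+.11*Y
    print('chest',o,np.degrees(np.arctan2(X[1],X[0])),'knee in chest',X@(k[:2]-o),Y@(k[:2]-o))
M=bot.state();print(R.from_quat(M['tool_rot']).as_matrix().round(4))
E
```

```text
drive top (array([ 0.52748796, -0.26826049,  0.06977504]), np.float64(0.002513753141466427)) [ 0.52799752 -0.2677162   0.066     ]
head c [ 0.52699169 -0.26798495  0.015     ] [ 0.52866005 -0.27036496  0.015     ]
rim [0.63295869 0.01205046 0.1       ] [0.39100169 0.01514624 0.1       ] 0.2419768102737683
rim scene [0.62506655 0.01423335 0.1       ] [0.39327344 0.0156842  0.1       ] 0.23179764377182577
knee [0.65572949 0.13381758 0.13998172] 0.0018528158592122051
pivot (array([0.64032401, 0.06487408, 0.09753975]), np.float64(0.00788983038403179))
chest [0.5133875  0.12358935] -0.7330457416533378 knee in chest 0.1421994866655934 0.012048478709290726
chest [0.5098585  0.12495662] -0.35862488513199475 knee in chest 0.14581267008861745 0.009773817071118669
chest [0.51163073 0.1242735 ] -0.5498575921002837 knee in chest 0.14400053688485734 0.010926514799016518
[[ 9.176e-01  3.976e-01 -3.000e-04]
 [ 3.976e-01 -9.176e-01  8.000e-04]
 [ 0.000e+00 -9.000e-04 -1.000e+00]]
```

{"op": "arm_command", "data": {"increments": [[[0, 0, 0, -8.5, 1], [0, 0, 0, -8.5, 1], [0, 0, 0, -8.5, 1], [0, 0, 0, -8.5, 1], [0, 0, 0, -8.5, 0.8]]]}}

```text
clock: 0.8
ee_pos: [0.2683, -0.6193, 0.2392]
tool_rot: [0.837, 0.547, -0.0, -0.0]
ft_force: [0.4, 0.2, -0.0]
opening: 0.861
gripper_force: 0.0
```

{"op": "arm_command", "data": {"increments": [[[0, 0, 0, -8.5, 0.6], [0, 0, 0, -8.5, 0.6], [0, 0, 0, -7.1, 0.6], [0, 0, 0, 0, 0.6], [0, 0, 0, 0, 0.6]]]}}

```text
clock: 1.3
ee_pos: [0.2683, -0.6193, 0.2392]
tool_rot: [0.708, 0.706, 0.0, -0.0]
ft_force: [0.4, -0.3, -0.1]
opening: 0.599
gripper_force: 0.0
```

{"op": "arm_command", "data": {"increments": [[[35, 26, 0, 0, 0.6], [35, 26, 0, 0, 0.6], [35, 26, 0, 0, 0.6], [35, 26, 0, 0, 0.6], [35, 26, 0, 0, 0.6]]]}}

```text
clock: 1.8
ee_pos: [0.399, -0.4429, 0.2394]
tool_rot: [0.708, 0.706, 0.0, 0.0]
ft_force: [-0.1, -0.1, 0.8]
opening: 0.6
gripper_force: 0.0
```

{"op": "arm_command", "data": {"increments": [[[35, 26, 0, 0, 0.6], [35, 26, 0, 0, 0.6], [35, 26, 0, 0, 0.6], [35, 26, 20, 0, 0.6], [35, 26, 20, 0, 0.6]]]}}

```text
clock: 2.3
ee_pos: [0.5298, -0.2682, 0.2002]
tool_rot: [0.708, 0.706, 0.0, 0.002]
ft_force: [-0.2, -0.6, 0.1]
opening: 0.6
gripper_force: 0.0
```

{"op": "arm_command", "data": {"increments": [[[0, 0, 30, 0, 0.6], [0, 0, 0, 0, 0.6], [0, 0, 0, 0, 0.6]]]}}

```text
clock: 2.6
ee_pos: [0.5276, -0.2691, 0.169]
tool_rot: [0.707, 0.707, -0.0, -0.001]
ft_force: [0.5, 0.1, 0.8]
opening: 0.602
gripper_force: 0.0
```

{"op": "arm_command", "data": {"increments": [[[0, 0, 40, 0, 0.6], [0, 0, 40, 0, 0.6], [0, 0, 30, 0, 0.6], [0, 0, 21, 0, 0.6], [0, 0, 0, 0, 0.6]]]}}

```text
clock: 3.1
ee_pos: [0.5262, -0.2697, 0.0367]
tool_rot: [0.708, 0.706, -0.001, -0.002]
ft_force: [-0.9, 1.1, -0.0]
opening: 0.603
gripper_force: 0.0
```

```bash
python3 - <<'E'
from h import *
g=grab('scene')
cv2.imwrite('pics/c.png',cv2.resize(g['pixels'][180:340,110:290],None,fx=4,fy=3.5,interpolation=2))
E
```

```text
(no output)
```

View pics/c.png

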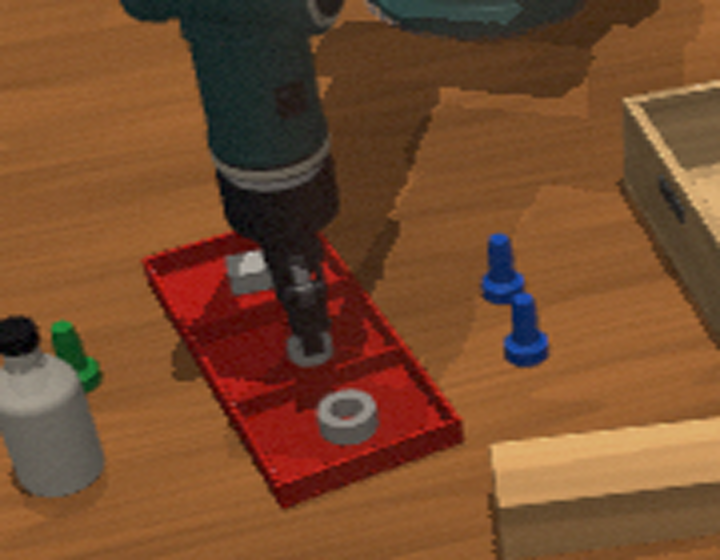

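The fingers straddle the shank in the middle compartment, and the head is visible at (310,348). Closing now.

{"op": "arm_command", "data": {"increments": [[[0, 0, 0, 0, 0.1], [0, 0, 0, 0, 0], [0, 0, 0, 0, 0], [0, 0, 0, 0, 0], [0, 0, 0, 0, 0]]]}}

```text
clock: 3.65
ee_pos: [0.5297, -0.2706, 0.041]
tool_rot: [0.707, 0.707, 0.0, 0.002]
ft_force: [-1.5, -1.0, 7.0]
opening: 0.19
gripper_force: 59.0
```

{"op": "arm_command", "data": {"increments": [[[0, 0, 0, 0, 0], [0, 0, 0, 0, 0], [0, 0, -15, 0, 0], [0, 0, -25, 0, 0], [0, 0, -35, 0, 0]]]}}

```text
clock: 4.15
ee_pos: [0.5266, -0.2682, 0.1129]
tool_rot: [0.707, 0.707, -0.0, -0.002]
ft_force: [0.8, 0.1, -1.8]
opening: 0.194
gripper_force: 58.8
```

{"op": "arm_command", "data": {"increments": [[[0, 0, -40, 0, 0], [0, 0, -40, 0, 0], [20, 0, -30, 0, 0], [35, 0, 0, 0, 0], [45, 0, 0, 0, 0]]]}}

```text
clock: 4.65
ee_pos: [0.5292, -0.1696, 0.2266]
tool_rot: [0.708, 0.706, 0.001, 0.002]
ft_force: [0.3, 0.5, -2.2]
opening: 0.186
gripper_force: 58.9
```

{"op": "arm_command", "data": {"increments": [[[45, -5, 0, 0, 0], [45, -5, 0, 0, 0], [45, -4, 0, 0, 0], [40, 0, 0, 0, 0], [30, 0, 0, 0, 0]]]}}

```text
clock: 5.15
ee_pos: [0.5133, 0.0383, 0.2244]
tool_rot: [0.706, 0.708, 0.001, 0.0]
ft_force: [0.4, -0.2, -2.5]
opening: 0.187
gripper_force: 58.9
```

{"op": "arm_command", "data": {"increments": [[[20, 0, 0, 0, 0], [5, 0, 0, 0, 0], [0, 0, 0, 0, 0], [0, 0, 0, 0, 0]]]}}

```text
clock: 5.55
ee_pos: [0.514, 0.0601, 0.2236]
tool_rot: [0.707, 0.707, -0.0, 0.0]
ft_force: [1.2, -0.4, -2.0]
opening: 0.183
gripper_force: 58.9
```

```bash
python3 - <<'E'
from h import *
s=bot.state();print(s['ee_pos'],s['opening'],s['joint_positions'])
g=grab('scene')
cv2.imwrite('pics/d.png',cv2.resize(g['pixels'][60:300,170:410],None,fx=2.5,fy=2.5,interpolation=2))
E
```

```text
[0.51401052 0.06010407 0.22364035] 0.1828995584914671 [ 6.86267844e-02 -2.49298288e-02  1.95484361e+00 -5.80555946e-04
  1.21139551e+00  6.85384073e-02]
```

View pics/d.png

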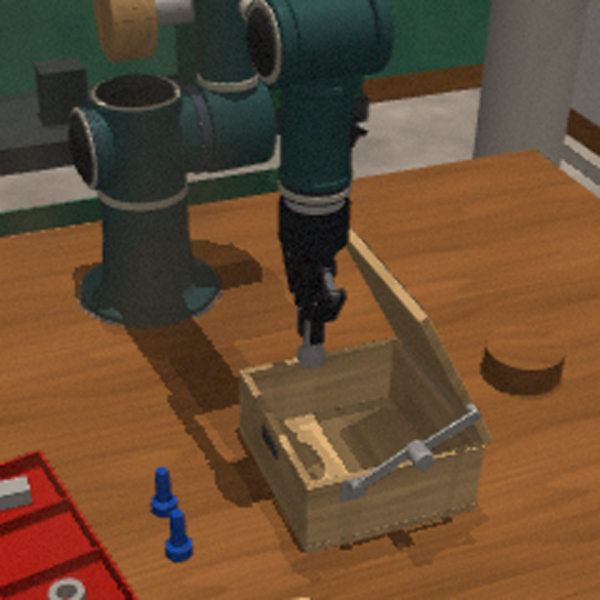

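{"op": "arm_command", "data": {"increments": [[[-8, 0, 30, 0, 0], [0, 0, 30, 0, 0], [0, 0, 30, 0, 0], [0, 0, 30, 0, 0], [0, 0, 20, 0, 0]]]}}

```text
clock: 6.1
ee_pos: [0.5127, 0.0513, 0.081]
tool_rot: [0.708, 0.707, -0.001, -0.001]
ft_force: [-0.1, -0.1, -2.7]
opening: 0.187
gripper_force: 58.9
```

{"op": "arm_command", "data": {"increments": [[[0, 0, 15, 0, 0], [0, 0, 10, 0, 0], [0, 0, 5, 0, 0], [0, 0, 3, 0, 0], [0, 0, 0, 0, 0]]]}}

```text
clock: 6.6
ee_pos: [0.5145, 0.0525, 0.0506]
tool_rot: [0.707, 0.707, 0.0, 0.0]
ft_force: [-0.3, -0.5, -1.3]
opening: 0.187
gripper_force: 58.9
```

{"op": "arm_command", "data": {"increments": [[[0, 0, 2, 0, 0], [0, 0, 2, 0, 0], [0, 0, 0, 0, 0]]]}}

```text
clock: 6.9
ee_pos: [0.5148, 0.0528, 0.047]
tool_rot: [0.707, 0.707, 0.001, 0.001]
ft_force: [0.5, 0.0, 0.9]
opening: 0.19
gripper_force: 59.1
```

{"op": "arm_command", "data": {"increments": [[[0, 0, 0, 0, 0.25], [0, 0, 0, 0, 0.35], [0, 0, 0, 0, 0.5], [0, 0, 0, 0, 0.6], [0, 0, 0, 0, 0.6]]]}}

```text
clock: 7.4
ee_pos: [0.514, 0.0527, 0.0463]
tool_rot: [0.707, 0.707, 0.0, 0.0]
ft_force: [-0.3, 0.5, 0.5]
opening: 0.604
gripper_force: 0.0
```

{"op": "arm_command", "data": {"increments": [[[0, 0, -20, 0, 0.6], [0, 0, -40, 0, 0.6], [0, 0, -40, 0, 0.6], [0, 0, -40, 0, 0.6], [0, 0, -40, 0, 0.6]]]}}

```text
clock: 7.9
ee_pos: [0.5137, 0.0527, 0.2278]
tool_rot: [0.707, 0.707, -0.0, -0.0]
ft_force: [1.0, 0.1, 0.2]
opening: 0.602
gripper_force: 0.0
```

```bash
python3 - <<'E'
from h import *
g=grab('scene')
cv2.imwrite('pics/e.png',cv2.resize(g['pixels'][60:300,170:410],None,fx=2.5,fy=2.5,interpolation=2))
E
```

```text
(no output)
```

View pics/e.png

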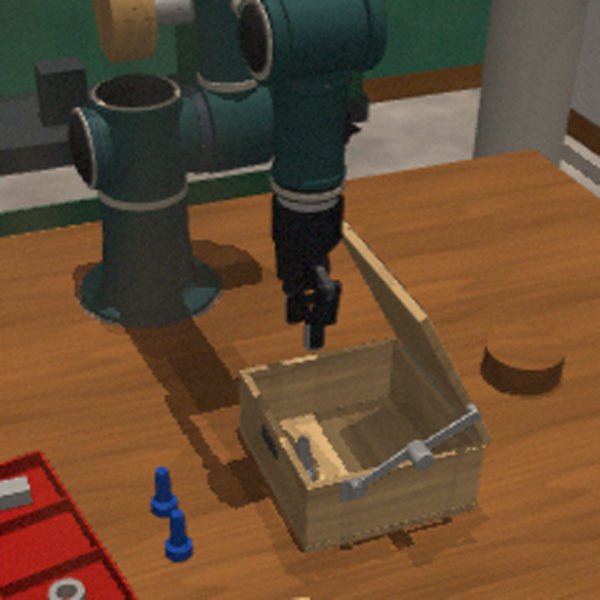

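The drive centre stands let go on the chest floor at (305,455). Next I press the knee with one finger of the opened hand, so the wrist stays clear of the lid on the +x side.

{"op": "arm_command", "data": {"increments": [[[0, 20, -15, 0, 0.8], [0, 40, -15, 0, 0.8], [0, 45, 0, 0, 0.8], [0, 42, 0, 0, 0.8], [0, 40, 0, 0, 0.8]]]}}

```text
clock: 8.45
ee_pos: [0.7028, 0.0528, 0.256]
tool_rot: [0.707, 0.707, 0.0, 0.0]
ft_force: [-0.3, -0.3, 0.4]
opening: 0.801
gripper_force: 0.0
```

{"op": "arm_command", "data": {"increments": [[[20, 0, 0, 0, 0.8], [30, 0, 0, 0, 0.8], [29, 0, 0, 0, 0.8], [0, 0, 30, 0, 0.8], [0, 0, 30, 0, 0.8]]]}}

```text
clock: 8.95
ee_pos: [0.7013, 0.1338, 0.197]
tool_rot: [0.706, 0.708, 0.001, 0.001]
ft_force: [0.9, 0.7, -0.4]
opening: 0.801
gripper_force: 0.0
```

{"op": "arm_command", "data": {"increments": [[[0, 0, 15, 0, 0.8], [0, 0, 0, 0, 0.8], [0, 0, 0, 0, 0.8]]]}}

```text
clock: 9.25
ee_pos: [0.701, 0.1318, 0.1817]
tool_rot: [0.707, 0.707, -0.0, -0.0]
ft_force: [0.3, 0.0, -0.6]
opening: 0.799
gripper_force: 0.0
```

```bash
python3 - <<'E'
from h import *
s=bot.state();print(s['ee_pos'],s['opening'],s['ft_force'])
g=grab('scene');f=grab('top')
a=cv2.resize(g['pixels'][130:280,280:380],None,fx=4,fy=4,interpolation=2)
b=cv2.resize(f['pixels'][170:290,190:290],None,fx=4,fy=5,interpolation=2)
cv2.imwrite('pics/f.png',np.hstack([a,b]))
E
```

```text
[0.70095748 0.13177801 0.1817101 ] 0.7994249853407128 [ 0.31991155  0.0273697  -0.61335292]
```

View pics/f.png

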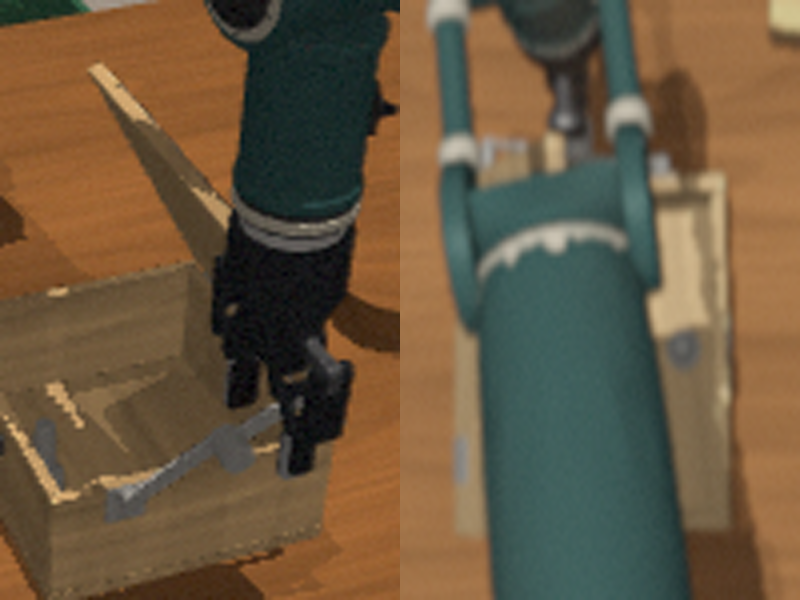

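The left half shows the -x finger's tip at about (243,403), above the knuckle at (235,447). The wrist is clear of the lid. I'll check the tip's projection.

```bash
python3 - <<'E'
from h import *
g=grab('scene')
for z in (.16,.17,.18):
  for x in(.652,.660,.668): print(x,z,((proj(g,[x,.132,z])[0]-[280,130])*4).round(0))
print((proj(g,[[.655,.135,.132],[.66,.124,.144],[.66,.146,.144]])-[280,130])*4)
E
```

```text
0.652 0.16 [230. 419.]
0.66 0.16 [235. 426.]
0.668 0.16 [240. 433.]
0.652 0.17 [231. 408.]
0.66 0.17 [236. 415.]
0.668 0.17 [242. 422.]
0.652 0.18 [232. 396.]
0.66 0.18 [238. 403.]
0.668 0.18 [243. 410.]
[[232.17064939 452.45749263]
 [222.4135868  447.0480189 ]
 [251.49088791 439.8832392 ]]
```

{"op": "arm_command", "data": {"increments": [[[0, 0, 15, 0, 0.8], [0, 0, 12, 0, 0.8], [0, 0, 3, 0, 0.8], [0, 0, 2, 0, 0.8], [0, 0, 2, 0, 0.8]]]}}

```text
clock: 9.9
ee_pos: [0.701, 0.1318, 0.1468]
tool_rot: [0.707, 0.707, -0.0, -0.0]
ft_force: [0.2, -0.8, 0.7]
opening: 0.799
gripper_force: 0.0
```

{"op": "arm_command", "data": {"increments": [[[1, 0, 2, 0, 0.8], [1, 0, 2, 0, 0.8], [1, 0, 2, 0, 0.8], [1, 0, 2, 0, 0.8], [0, 0, 0, 0, 0.8]]]}}

```text
clock: 10.4
ee_pos: [0.7015, 0.1354, 0.1414]
tool_rot: [0.707, 0.707, 0.0, 0.001]
ft_force: [-2.4, -2.3, 5.2]
opening: 0.802
gripper_force: 3.1
```

Contact (5 N up). Continue pressing along the arc.

{"op": "arm_command", "data": {"increments": [[[1, 0, 2, 0, 0.8], [1, 0, 2, 0, 0.8], [1, 0, 2, 0, 0.8], [1, 0, 2, 0, 0.8], [0, 0, 0, 0, 0.8]]]}}

```text
clock: 10.9
ee_pos: [0.7016, 0.1399, 0.134]
tool_rot: [0.707, 0.707, 0.001, 0.001]
ft_force: [-2.9, -1.4, 8.3]
opening: 0.797
gripper_force: 4.0
```

{"op": "arm_command", "data": {"increments": [[[1, 0, 3, 0, 0.8], [1, 0, 3, 0, 0.8], [0, 0, 3, 0, 0.8], [1, 0, 3, 0, 0.8], [0, 0, 0, 0, 0.8]]]}}

```text
clock: 11.4
ee_pos: [0.7017, 0.1447, 0.1227]
tool_rot: [0.707, 0.707, 0.002, -0.0]
ft_force: [-3.9, 2.6, 10.5]
opening: 0.799
gripper_force: 5.0
```

{"op": "arm_command", "data": {"increments": [[[1, 0, 3, 0, 0.8], [0, 0, 3, 0, 0.8], [1, 0, 3, 0, 0.8], [0, 0, 3, 0, 0.8], [0, 0, 0, 0, 0.8]]]}}

```text
clock: 11.9
ee_pos: [0.7017, 0.1479, 0.1109]
tool_rot: [0.707, 0.707, 0.003, -0.001]
ft_force: [-4.4, 5.9, 10.4]
opening: 0.802
gripper_force: 5.2
```

{"op": "arm_command", "data": {"increments": [[[1, 0, 3, 0, 0.8], [1, 0, 3, 0, 0.8], [0, 0, 0, 0, 0.8], [0, 0, -5, 0, 0.8], [0, 0, -15, 0, 0.8]]]}}

```text
clock: 12.4
ee_pos: [0.6998, 0.1467, 0.1201]
tool_rot: [0.707, 0.707, -0.001, -0.001]
ft_force: [-0.9, 0.3, -1.4]
opening: 0.802
gripper_force: 0.0
```

{"op": "arm_command", "data": {"increments": [[[-20, 0, -30, 0, 0.8], [-30, 0, -40, 0, 0.6], [-30, 0, -40, 0, 0.4], [0, 0, -30, 0, 0.2], [0, 0, 0, 0, 0]]]}}

```text
clock: 12.9
ee_pos: [0.7046, 0.0655, 0.2698]
tool_rot: [0.708, 0.707, 0.005, 0.004]
ft_force: [0.2, 0.3, 0.2]
opening: 0.12
gripper_force: 0.0
```

```bash
python3 - <<'E'
from h import *
s=bot.state();print(s['ee_pos'],s['opening'],s['ft_force'])
g=grab('scene')
cv2.imwrite('pics/g.png',cv2.resize(g['pixels'][120:300,220:420],None,fx=3.3,fy=3.3,interpolation=2))
E
```

```text
[0.70455346 0.06552811 0.26980127] 0.12011601507938922 [0.19314712 0.32647302 0.21986693]
```

View pics/g.png

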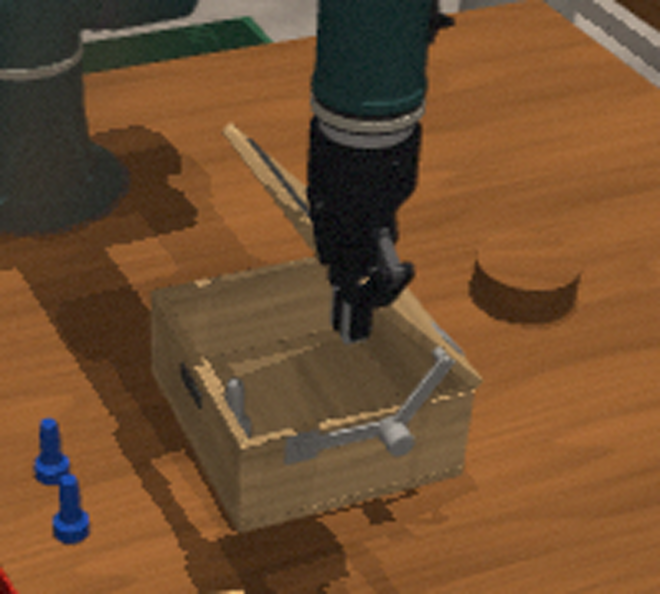

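The stay is clearly folded at the knee (395,435) and the lid has dropped partway, with its edge corner at (230,128). The drive centre stands at (238,400). I'll estimate the lid angle and a push path.

```bash
python3 - <<'E'
from h import *
g=grab('scene')
ya=np.radians(-.7);Rz=np.array([[np.cos(ya),-np.sin(ya)],[np.sin(ya),np.cos(ya)]])
def W(x,y,z): return np.r_[np.array([.513,.1238])+Rz@[x,y],z]
for t in range(40,62,4):
    c,s=np.cos(np.radians(t)),np.sin(np.radians(t))
    P=W(-.12,.11-.22*c+.012*s,.1+.22*s+.012*c)
    print(t,((proj(g,P)[0]-[220,120])*3.3).round(0))
for t in(56,52,48,44,40,36,30,25,20,15,10,5,0):
    c,s=np.cos(np.radians(t)),np.sin(np.radians(t))
    P=W(0.01,.11-.2*c+.012*s,.1+.2*s+.012*c);print(t,(P+[0,.011,.008]).round(4))
E
```

```text
40 [210. 145.]
44 [222. 132.]
48 [234. 120.]
52 [247. 109.]
56 [261.  99.]
60 [275.  89.]
56 [0.5231 0.1428 0.2805]
52 [0.523 0.131 0.273]
48 [0.5228 0.1198 0.2647]
44 [0.5227 0.1091 0.2556]
40 [0.5226 0.0992 0.2458]
36 [0.5225 0.0899 0.2353]
30 [0.5223 0.0775 0.2184]
25 [0.5222 0.0685 0.2034]
20 [0.5221 0.0608 0.1877]
15 [0.522  0.0546 0.1714]
10 [0.522  0.0498 0.1545]
5 [0.5219 0.0465 0.1374]
0 [0.5219 0.0447 0.12  ]
```

{"op": "arm_command", "data": {"increments": [[[0, 0, -40, 0, 0], [0, 0, -40, 0, 0], [0, -20, 0, 0, 0], [0, -40, 0, 0, 0], [0, -45, 0, 0, 0]]]}}

```text
clock: 13.5
ee_pos: [0.5946, 0.0671, 0.3384]
tool_rot: [0.707, 0.707, -0.002, -0.001]
ft_force: [-0.3, -0.1, -0.4]
opening: -0.001
gripper_force: 0.0
```

{"op": "arm_command", "data": {"increments": [[[20, -45, 0, 0, 0], [20, -30, 0, 0, 0], [20, 0, 0, 0, 0], [0, 0, 0, 0, 0]]]}}

```text
clock: 13.9
ee_pos: [0.5191, 0.1287, 0.3393]
tool_rot: [0.706, 0.708, -0.001, -0.001]
ft_force: [0.6, -0.8, 0.9]
opening: -0.002
gripper_force: 0.0
```

{"op": "arm_command", "data": {"increments": [[[-12, 0, 30, 0, 0], [0, 0, 30, 0, 0], [0, 0, 10, 0, 0], [0, 0, 4, 0, 0], [0, 0, 4, 0, 0]]]}}

```text
clock: 14.4
ee_pos: [0.5216, 0.1146, 0.2634]
tool_rot: [0.707, 0.707, -0.0, 0.0]
ft_force: [0.2, -0.3, 0.8]
opening: -0.001
gripper_force: 0.0
```

{"op": "arm_command", "data": {"increments": [[[-3, 0, 4, 0, 0], [-3, 0, 4, 0, 0], [-4, 0, 4, 0, 0], [-4, 0, 4, 0, 0], [0, 0, 0, 0, 0]]]}}

```text
clock: 14.9
ee_pos: [0.5218, 0.1001, 0.2478]
tool_rot: [0.707, 0.707, 0.001, 0.001]
ft_force: [0.2, -0.1, 0.6]
opening: -0.004
gripper_force: 0.6
```

{"op": "arm_command", "data": {"increments": [[[-3, 0, 4, 0, 0], [-3, 0, 4, 0, 0], [-3, 0, 4, 0, 0], [-3, 0, 4, 0, 0], [0, 0, 0, 0, 0]]]}}

```text
clock: 15.4
ee_pos: [0.5205, 0.0883, 0.2301]
tool_rot: [0.707, 0.707, -0.001, -0.0]
ft_force: [1.1, -0.0, -0.2]
opening: -0.001
gripper_force: 0.1
```

```bash
python3 - <<'E'
from h import *
g=grab('scene')
cv2.imwrite('pics/i.png',cv2.resize(g['pixels'][120:300,220:420],None,fx=3.3,fy=3.3,interpolation=2))
s=bot.state();print(s['ft_force'])
E
```

```text
[0.16477049 1.42338317 0.48994848]
```

View pics/i.png

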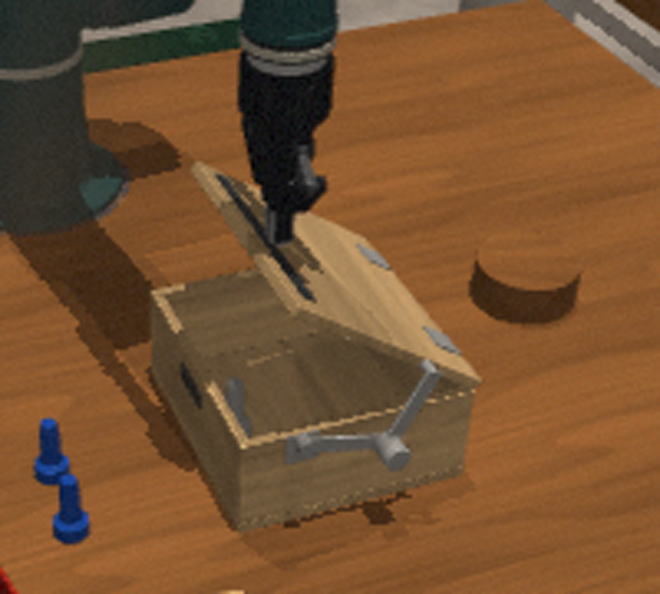

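The lid is following the finger: its edge corner is now at (195,165), about 34°, and the force is low. I'll keep following the arc.

{"op": "arm_command", "data": {"increments": [[[-4, 0, 6, 0, 0], [-4, 0, 6, 0, 0], [-4, 0, 6, 0, 0], [-3, 0, 6, 0, 0], [-3, 0, 6, 0, 0]]]}}

```text
clock: 15.95
ee_pos: [0.5209, 0.0702, 0.2006]
tool_rot: [0.707, 0.707, -0.0, -0.0]
ft_force: [-1.3, -0.2, 3.2]
opening: -0.002
gripper_force: 1.3
```

{"op": "arm_command", "data": {"increments": [[[-3, 0, 6, 0, 0], [-3, 0, 6, 0, 0], [-2, 0, 6, 0, 0], [-2, 0, 6, 0, 0], [-2, 0, 6, 0, 0]]]}}

```text
clock: 16.45
ee_pos: [0.5212, 0.0585, 0.1708]
tool_rot: [0.707, 0.707, 0.0, 0.0]
ft_force: [-0.5, -0.7, 2.1]
opening: 0.001
gripper_force: 1.0
```

{"op": "arm_command", "data": {"increments": [[[-2, 0, 6, 0, 0], [-1, 0, 6, 0, 0], [-1, 0, 6, 0, 0], [-1, 0, 5, 0, 0], [-1, 0, 5, 0, 0]]]}}

```text
clock: 16.95
ee_pos: [0.521, 0.0527, 0.1428]
tool_rot: [0.707, 0.707, -0.0, -0.0]
ft_force: [-0.2, -0.2, 1.0]
opening: 0.0
gripper_force: 0.6
```

{"op": "arm_command", "data": {"increments": [[[0, 0, 5, 0, 0], [0, 0, 5, 0, 0], [0, 0, 4, 0, 0], [0, 0, 3, 0, 0], [0, 0, 2, 0, 0]]]}}

```text
clock: 17.45
ee_pos: [0.5208, 0.0528, 0.1238]
tool_rot: [0.707, 0.707, -0.0, -0.0]
ft_force: [0.2, -0.9, 0.4]
opening: 0.003
gripper_force: 0.4
```

{"op": "arm_command", "data": {"increments": [[[0, 0, 2, 0, 0], [0, 0, 1, 0, 0], [0, 0, 1, 0, 0], [0, 0, 0, 0, 0], [0, 0, 0, 0, 0]]]}}

```text
clock: 17.95
ee_pos: [0.5211, 0.0528, 0.1203]
tool_rot: [0.707, 0.707, 0.0, -0.0]
ft_force: [-0.1, -0.3, 0.7]
opening: 0.001
gripper_force: 0.0
```

{"op": "arm_command", "data": {"increments": [[[0, 0, 1, 0, 0], [0, 0, 1, 0, 0], [0, 0, 1, 0, 0], [0, 0, 0, 0, 0], [0, 0, 0, 0, 0]]]}}

```text
clock: 18.45
ee_pos: [0.5213, 0.0528, 0.1199]
tool_rot: [0.707, 0.707, 0.0, 0.0]
ft_force: [-6.9, -0.4, 15.7]
opening: 0.002
gripper_force: 7.8
```

The lid met its stop at TCP z = 0.120, exactly the value expected when shut. I'll hold briefly, then back off upward.

{"op": "arm_command", "data": {"increments": [[[0, 0, 1, 0, 0], [0, 0, 0, 0, 0], [0, 0, 0, 0, 0], [0, 0, -2, 0, 0], [0, 0, -5, 0, 0]]]}}

```text
clock: 18.95
ee_pos: [0.5209, 0.0527, 0.1234]
tool_rot: [0.707, 0.707, 0.0, -0.0]
ft_force: [-0.3, 0.4, -0.1]
opening: -0.001
gripper_force: 0.0
```

{"op": "arm_command", "data": {"increments": [[[0, 0, -10, 0, 0], [0, 0, -30, 0, 0], [0, 0, -40, 0, 0], [0, 0, -40, 0, 0], [0, 0, 0, 0, 0]]]}}

```text
clock: 19.45
ee_pos: [0.5253, 0.053, 0.2509]
tool_rot: [0.707, 0.707, 0.005, 0.004]
ft_force: [0.9, -0.5, 0.6]
opening: 0.003
gripper_force: 0.0
```

```bash
python3 - <<'E'
from h import *
g=grab('scene');im=cv2.cvtColor(g['pixels'],cv2.COLOR_BGR2GRAY).astype(int)
# front lid face: scan down columns just across lid front edge top (z=.112) / bottom(.1) and wall
for x in(-.08,-.04,.0,.04,.08,.11):
    o=[]
    for z in np.arange(.135,.075,-.003):
        u,v=proj(g,[.513+x,.0135,z])[0]; o.append(int(cv2.getRectSubPix(g['pixels'],(1,1),(u,v))[0,0,1]))
    print(x,o)
u=proj(g,[[.513,.0135,.112],[.513,.0135,.1]]);print(u)
print(bot.state()['ee_pos'],bot.state()['ft_force'])
E
```

```text
-0.08 [141, 140, 140, 140, 141, 131, 115, 97, 83, 74, 69, 67, 67, 67, 64, 66, 67, 65, 65, 64, 63]
-0.04 [139, 133, 99, 81, 75, 74, 76, 72, 71, 71, 71, 72, 69, 67, 66, 65, 65, 66, 64, 59, 54]
0.0 [89, 93, 93, 92, 92, 92, 85, 81, 77, 71, 69, 70, 69, 68, 67, 59, 56, 50, 42, 37, 35]
0.04 [95, 93, 94, 96, 111, 159, 145, 120, 97, 81, 76, 69, 66, 67, 68, 69, 67, 68, 69, 69, 70]
0.08 [120, 142, 144, 144, 145, 142, 130, 111, 102, 77, 71, 69, 67, 62, 61, 60, 61, 63, 63, 66, 67]
0.11 [140, 146, 144, 142, 142, 142, 134, 110, 96, 83, 75, 77, 88, 75, 69, 67, 65, 66, 70, 72, 73]
[[278.45230069 228.04944916]
 [278.43282914 231.23784968]]
[0.52367476 0.05287154 0.24775586] [ 0.30629062 -0.67303543 -1.13144008]
```

```bash
python3 -c "
from h import *
print(bot.job_done())"
```

```text
the job is handed in; nothing more can be done
None
```

The job is handed in at about 19.5 s of robot time: the drive centre was set down in the chest, the stay broken at its knee, and the lid lowered gently until it met its stop. The top of its edge measured about 113 mm, against 112 mm when shut. The verdict was not shown.

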